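Restart the fridge temperature recorders and put them away

TASK

The vaccine fridges' temperature recorders have been read out: seat every recorder that lies on the desk fully down in the docking station, then take the spring-tipped probe and restart each one in the dock by sliding the tip along its black groove until it drops into the hidden hole, and pushing the plunger there fully home so that the status window turns green. Only when all of them are restarted, lay each recorder flat in the rack compartment of its own colour and leave the probe standing in its stand, without knocking over the dropper bottle, vials or stamp.

Things in the scene. Friction and masses are not known exactly. Their poses are not given: they have to be found in the camera images.
- recorder_blue: Temperature recorder with blue end cap: loose white box 120 (x) x 44 (y) x 28 (z) mm, 0.13 to 0.23 kg, face up on the worktop at the start; may be absent. Origin: centre of its underside; x along its length to the coloured end, z up. On its face from -x to +x: display, black groove, status window (red before, green after the restart).
- recorder_yellow: Temperature recorder with yellow end cap: loose white box 120 (x) x 44 (y) x 28 (z) mm, 0.13 to 0.23 kg, face up on the worktop at the start; may be absent. Origin: centre of its underside; x along its length to the coloured end, z up. On its face from -x to +x: display, black groove, status window (red before, green after the restart).
- recorder_purple: Temperature recorder with purple end cap: loose white box 120 (x) x 44 (y) x 28 (z) mm, 0.13 to 0.23 kg, face up on the worktop at the start; may be absent. Origin: centre of its underside; x along its length to the coloured end, z up. On its face from -x to +x: display, black groove, status window (red before, green after the restart).
- recorder_blue_groove (a point): Middle of the blue recorder's black groove (on its floor, 23 mm above the underside, 5 mm below the face; 52 mm along x, 12 mm wide). The restart hole in the floor cannot be seen: 7 mm long, as wide as the groove, centre anywhere from x = -18 to +18 mm, new in every run, then fixed. The plunger's top lies 6 mm below the floor.
- recorder_yellow_groove (a point): Middle of the yellow recorder's black groove (on its floor, 23 mm above the underside, 5 mm below the face; 52 mm along x, 12 mm wide). The restart hole in the floor cannot be seen: 7 mm long, as wide as the groove, centre anywhere from x = -18 to +18 mm, new in every run, then fixed. The plunger's top lies 6 mm below the floor.
- recorder_purple_groove (a point): Middle of the purple recorder's black groove (on its floor, 23 mm above the underside, 5 mm below the face; 52 mm along x, 12 mm wide). The restart hole in the floor cannot be seen: 7 mm long, as wide as the groove, centre anywhere from x = -18 to +18 mm, new in every run, then fixed. The plunger's top lies 6 mm below the floor.
- recorder_blue_plunger (a joint): Restart plunger of the blue recorder, m: 0 out (window red), 0.005 fully home (window green). About 2 N moves it straight down; it has no spring and stays where it was pushed. Only a thin tip let down the restart hole reaches it.
- recorder_yellow_plunger (a joint): Restart plunger of the yellow recorder, m: 0 out (window red), 0.005 fully home (window green). About 2 N moves it straight down; it has no spring and stays where it was pushed. Only a thin tip let down the restart hole reaches it.
- recorder_purple_plunger (a joint): Restart plunger of the purple recorder, m: 0 out (window red), 0.005 fully home (window green). About 2 N moves it straight down; it has no spring and stays where it was pushed. Only a thin tip let down the restart hole reaches it.
- probe: Probe, 130 mm, 0.11 kg, upright in its stand, tip down. Origin: end of tip; z up along it. Steel tip 5 mm thick, round end (z 0 to 25 mm), telescopes up to 10 mm into the barrel against a spring (1.5 N out, 4 N fully in); barrel 16 mm across (25 to 70), collar 26 across (70 to 74), square black grip 18 x 18 mm, faces along x and y (74 to 119; grip at 96), orange knob 28 across (119 to 130).
- stand: Fixed stand of the probe: round foot 74 mm across, grey block 40 x 40 mm, 80 mm high, with an upright square hole 19 mm wide (4 mm chamfer at the mouth) down to 8 mm above the worktop. Origin: centre of its underside. The probe's collar rests on the block's top; the probe's origin is then 10 mm above the stand's.
- dock: Fixed docking station: dark slab 142 (x) x 258 (y) x 6 (z) mm. Origin: centre of underside. Three nests at x = 0, y = -80, 0, +80 mm; each takes any recorder, lengthwise along x, either way round, 2 mm play each side, standing on the slab (6 mm above origin). End walls and corner stubs 15 mm above origin; the long sides are open in their middle 70 mm.
- rack: Storage rack, fixed: aluminium base 146 (x) x 250 (y) x 6 (z) mm with 15 mm high cheeks at its two ends (y = -123 and +123 mm); it carries the three compartments at y = -78, 0 and +78 mm, in an order that changes. Origin: centre of its underside.
- slot_blue: Compartment of the rack labelled blue (coloured front label and floor), the place of the blue recorder: open tray, inside 136 (x) x 64 (y) mm, walls 3 mm thick and 13 mm high, front label 25 mm high at x = -72 mm. Origin: centre of its underside; its floor is 3 mm above that. A recorder lies in it lengthwise along x, either way round.
- slot_yellow: Compartment of the rack labelled yellow (coloured front label and floor), the place of the yellow recorder: open tray, inside 136 (x) x 64 (y) mm, walls 3 mm thick and 13 mm high, front label 25 mm high at x = -72 mm. Origin: centre of its underside; its floor is 3 mm above that. A recorder lies in it lengthwise along x, either way round.
- slot_purple: Compartment of the rack labelled purple (coloured front label and floor), the place of the purple recorder: open tray, inside 136 (x) x 64 (y) mm, walls 3 mm thick and 13 mm high, front label 25 mm high at x = -72 mm. Origin: centre of its underside; its floor is 3 mm above that. A recorder lies in it lengthwise along x, either way round.
- dropper_bottle: amber dropper bottle, 34 mm across, 102 mm high, loose bystander at the left; origin centre of underside
- vial_1: small vial with blue cap, 27 mm across, 50 mm high, loose bystander at the left; origin centre of underside
- vial_2: small vial with red cap, 27 mm across, 50 mm high, loose bystander at the left; origin centre of underside
- rubber_stamp: red-handled rubber stamp, 24 x 48 x 67 mm, loose bystander at the right; origin centre of underside

How it is judged:
By the outcome, as a careful person would: the job done as asked, in the order asked, and still so for the second after the job is handed in, with the robot touching nothing.
Of recorder_blue, recorder_yellow, recorder_purple only 2 to 3 are there at a start; the rules pass over those that are not, and their reading is None.
At some moment in a run one of recorder_blue, recorder_yellow, recorder_purple may be knocked a few centimetres aside while the robot is not near it.
It also fails if it takes over 210 s, if anything falls off the work surface, if the arm or the gripper's body presses on something with over 40 N, if the wrist force passes 120 N, or if a joint passes its speed limit or range.

ROBOT

A 6-joint arm with a two-finger parallel gripper is mounted at the origin on a cart in front of the work surface, level with it; the furniture and walls round the work are solid. World frame = base frame: x ahead of the robot, y to its left, z up, the work surface at z = 0. Lengths are in mm, angles in rad, forces in N, time in s.
With the tool pointing down it reaches from about 275 to 725 mm from the base axis. Payload 15.9 kg.
Tool frame: the origin (TCP) lies midway between the tips of the shut fingers; the grasp point (between the pads) lies 19 mm behind it (env.grip_depth is the z of the grasp point in the tool frame, in mm); z points along the fingers, y is the line along which they close (so a half turn about z gives the same grasp; the last joint's range is limited). The gripper opens to 85 mm and grips with 20 to 120 N. Pads are 22 mm wide; open, the fingers measure 114 mm over their backs; the gripper's body (76 mm by 85 mm) begins 54 mm behind the grasp point. The pads swing forward as they close: fully open they stand 13 mm farther back than shut.
Start: joints at [1.186, 0.213, -0.034, 1.323, 0, 1.571], TCP at [187.68, 463.424, 231.306] pointing down, gripper open.
Joint ranges: [-2.98, 2.98], [-0.74, 1.72], [-1.14, 1.35], [-2.1, 2.04], [-1.57, 1.44], [-3.14, 3.14]. Speed limits (rad/s): [1.89, 1.89, 2.39, 2.57, 3.14, 3.14].

INTERFACE

Orientations are given as a unit quaternion [w, x, y, z].
In Python, from cell import env, viewer, eoat gives the robot as it stands (env), with the cameras (viewer) and the gripper (eoat). Calls block until the motion is done:
- env.move_ptp(position, orientation): joint-space move of the TCP to a pose.
- env.servo_line(position, velocity=150, orientation=None, threshold=None): straight line of the TCP; orientation=None keeps the orientation; velocity is the mean speed in mm/s. With threshold (N) it stops when the force on the tool has changed by that much, and returns True; else False.
- env.set_joints(angles): joint-space move.
- eoat.command_gripper(opening, grip_force=None): finger opening in mm; grip_force is the grip in N (None keeps the last); returns when the fingers have stopped.
- env.sleep(seconds).
- env.inverse_kinematics(position, orientation): joint angles nearest the present ones, or None.
- env.read_state(): the state.
- viewer.grab_frame(name): name is "scene" or "side" or "wrist"; returns (picture, depth): 400x640x3 uint8, red, green, blue; 400x640 float32, mm along the optical axis (not along the pixel's ray), 0 where there is no reading.
- viewer.calibration(name): a dict with "intrinsics" (3x3 intrinsics, pixels), "k1" (the pictures are not rectified: a ray, as slopes to the right and down, at radius r is drawn at 1 + k1 r^2 times it, then the intrinsics apply), "cam_to_world" (4x4, takes a point from camera to world coordinates). Camera axes: x right, y up, looking along -z (the intrinsics and any distortion apply to the point x, -y, -z); pixel columns grow to the right and rows downward; lengths in mm; the calibration is good to about 2 mm. A picture is of the moment at which its call begins: read the wrist's pose just before it. calibration takes no time and is no camera call; for the wrist camera it gives the pose at the moment of the call.
A pose or a line that the arm cannot do raises env.MotionError and nothing moves.
- env.hand_in(): hands the job in; it is judged then, once.
The state is a dict: "t": time; "qpos": joint angles; "dq": joint speeds; "joint_efforts": joint torques, N m; "eef_pos": TCP position; "tcp_rot": TCP orientation; "wrist_force": force on the tool from outside, world axes, zero at the start; "torque": the same for the moment, N m; "width": finger opening in mm; "gripper_force": force on a finger pad.
Only numpy, scipy, OpenCV 4.12 (cv2) and the standard library are available. Lean on these libraries where they do the work, as an engineer would, in place of code of your own. Each camera call takes 0.05 s, during which the arm holds its last target. There are 200 camera calls.

## Working session

There is one attempt and no reset: what is moved stays moved. The work goes in short steps, each a Python script; the robot and the scene stay as the last script left them, time stands still between calls to the robot, and variables do not carry over. Pictures are saved under pics/ and viewed, at most 14 in all, crops included, and the job is handed in when it is done.

```bash
ls; mkdir -p pics; python3 - <<'E'
from cell import env, viewer, eoat
import cv2,numpy as np
for n in ("scene","side"):
    im,d=viewer.grab_frame(n); cv2.imwrite(f"pics/{n}0.png",im[:,:,::-1]); np.savez(f"{n}0.npz",im=im,d=d)
    c=viewer.calibration(n); print(n,np.round(c["intrinsics"],1).tolist(),c["k1"],np.round(c["cam_to_world"],3).tolist())
c=viewer.calibration("wrist"); print(np.round(c["intrinsics"],1).tolist(),c["k1"],np.round(c["cam_to_world"],3).tolist())
s=env.read_state();print(s,env.grip_depth)
E
```

```text
cell.py
pics
scene [[420.2, 0.0, 315.8], [0.0, 420.2, 196.9], [0.0, 0.0, 1.0]] -0.04560595190309662 [[0.71, 0.435, -0.554, -37.571], [-0.704, 0.413, -0.578, -599.154], [-0.022, 0.8, 0.599, 675.727], [0.0, 0.0, 0.0, 1.0]]
side [[387.7, 0.0, 321.9], [0.0, 387.7, 197.8], [0.0, 0.0, 1.0]] 0.019620216771862955 [[0.998, 0.034, -0.06, 496.126], [-0.069, 0.604, -0.794, -868.43], [0.009, 0.797, 0.604, 728.155], [0.0, 0.0, 0.0, 1.0]]
[[315.7, 0.0, 323.5], [0.0, 315.7, 199.0], [0.0, 0.0, 1.0]] -0.051088055012807505 [[0.375, -0.893, -0.247, 124.522], [0.927, 0.361, 0.101, 489.509], [-0.001, -0.267, 0.964, 373.572], [0.0, 0.0, 0.0, 1.0]]
{'t': 0.1, 'qpos': array([ 1.18598597e+00,  2.13334890e-01, -3.49603013e-02,  1.32351217e+00,
        1.47368878e-05,  1.57081970e+00]), 'dq': array([ 0.00198912, -0.00126514,  0.00287505,  0.00082688,  0.00057045,
        0.00061139]), 'joint_efforts': array([ 3.84172799e-04, -6.87246966e+01,  4.87804735e+01,  1.22480761e-02,
        1.11432116e-04,  1.26818901e-05]), 'eef_pos': array([187.57527613, 463.15977835, 230.86599573]), 'tcp_rot': array([-1.03891829e-04,  1.91231694e-01,  9.81544795e-01, -4.94781266e-04]), 'wrist_force': array([ 0.06738128, -0.11395733,  0.6976057 ]), 'torque': array([-0.05213323, -0.02213861,  0.03813994]), 'gripper_force': 0.0, 'width': 85.32754017402542} -18.700000000000003
```

View pics/scene0.png

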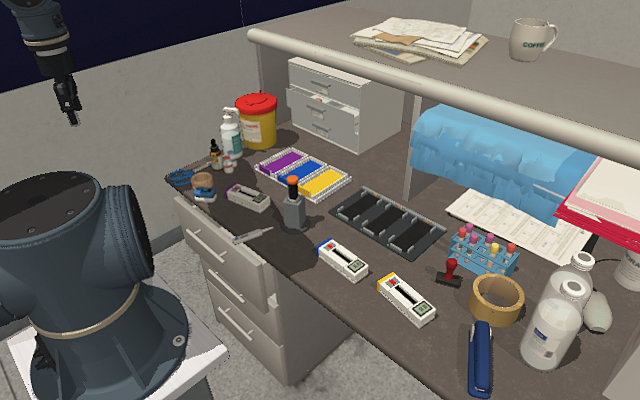

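View pics/side0.png

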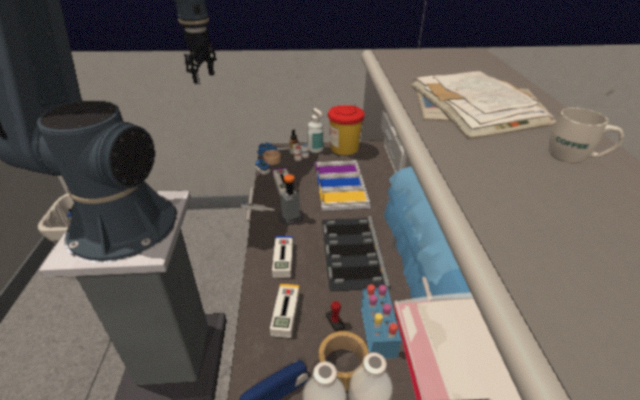

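The scene view shows three recorders: purple at (248,197), blue (342,258) and yellow (405,297). The probe in its stand is at (293,205), the dock at (390,222) and the rack at (302,173), with compartments in the order purple, blue, yellow.

```bash
cat > h.py <<'E'
import numpy as np,cv2
from cell import env, viewer, eoat
def rays(cal,px):
    K=np.array(cal["intrinsics"]);px=np.atleast_2d(px).astype(float)
    d=(px-K[:2,2])/[K[0,0],K[1,1]]; u=d.copy()
    for _ in range(20): u=d/(1+cal["k1"]*(u**2).sum(1,keepdims=True))
    T=np.array(cal["cam_to_world"]); r=np.c_[u[:,0],-u[:,1],-np.ones(len(u))]
    return T[:3,3],r@T[:3,:3].T
def onplane(cal,px,z):
    o,r=rays(cal,px); return o+r*((z-o[2])/r[:,2])[:,None]
def project(cal,P):
    T=np.array(cal["cam_to_world"]);p=(np.atleast_2d(P)-T[:3,3])@T[:3,:3]
    u=np.c_[p[:,0],-p[:,1]]/-p[:,2:]; u=u*(1+cal["k1"]*(u**2).sum(1,keepdims=True))
    K=np.array(cal["intrinsics"]); return u*[K[0,0],K[1,1]]+K[:2,2]
def cloud(cal,d):
    v,u=np.mgrid[:400,:640]; o,r=rays(cal,np.c_[u.ravel(),v.ravel()])
    return (o+r*d.ravel()[:,None]).reshape(400,640,3)
def down(yaw):  # tool z down; tool y axis (closing line) at angle yaw from world x... see Q
    # rotation: z->-Z, y->(cos,sin)
    c,s=np.cos(yaw),np.sin(yaw); y=np.array([c,s,0]);z=np.array([0,0,-1.]);x=np.cross(y,z)
    from scipy.spatial.transform import Rotation as R
    q=R.from_matrix(np.c_[x,y,z]).as_quat(); return np.array([q[3],q[0],q[1],q[2]])
E
python3 - <<'E'
from h import *
c=viewer.calibration("scene");d=np.load("scene0.npz");P=cloud(c,d["d"])
for n,p,z in [("purple",(248,197),28),("blue",(342,258),28),("yel",(405,297),28),("knob",(292,180),140),("dockL",(363,191),6),("dockR",(445,241),6),("dockF",(330,212),6),("dockN",(413,260),6),("rackL",(280,150),15),("rackR",(351,178),15),("rackF",(254,165),15),("rackN",(325,200),15),("stamp",(450,275),30),("bottle",(214,165),0),("vial",(228,168),0),("shelf",(410,100),0)]:
    print(n,onplane(c,[p],z)[0].round(),P[p[1],p[0]].round())
for yaw in (0,np.pi/2,-np.pi/2,np.pi):
    for p in ([450,0,300],[350,350,300],[350,-350,300]):
        q=env.inverse_kinematics(p,down(yaw)); print(round(yaw,2),p,None if q is None else np.round(q,2))
E
```

```text
purple [440. 153.  28.] [440. 154.  27.]
blue [ 445. -171.   28.] [ 444. -173.   30.]
yel [ 452. -331.   28.] [ 452. -331.   28.]
knob [465.   2. 140.] [464.   0. 141.]
dockL [688. -27.   6.] [676. -36.  17.]
dockR [ 668. -292.    6.] [ 672. -290.    2.]
dockF [561. -24.   6.] [561. -25.   6.]
dockN [ 566. -273.    6.] [ 568. -272.    3.]
rackL [667. 291.  15.] [681. 309.   2.]
rackR [702.  30.  15.] [717.  42.   2.]
rackF [558. 281.  15.] [555. 277.  18.]
rackN [580.  11.  15.] [593.  25.   1.]
stamp [ 561. -365.   30.] [ 561. -364.   30.]
bottle [488. 391.  -0.] [471. 359.  21.]
vial [507. 345.   0.] [490. 315.  22.]
shelf [1276.  232.    0.] [1113.  129.   84.]
0 [450, 0, 300] [0.   0.11 0.01 1.48 0.   1.57]
0 [350, 350, 300] [0.79 0.2  0.13 1.49 0.   2.36]
0 [350, -350, 300] [-0.79  0.2   0.13  1.49  0.    0.79]
1.57 [450, 0, 300] [0.   0.11 0.01 1.48 0.   0.  ]
1.57 [350, 350, 300] [0.79 0.2  0.13 1.49 0.   0.79]
1.57 [350, -350, 300] [-0.79  0.2   0.13  1.49  0.   -0.79]
-1.57 [450, 0, 300] [ 0.    0.11  0.01  1.48  0.   -3.14]
-1.57 [350, 350, 300] [ 0.79  0.2   0.13  1.49  0.   -2.36]
-1.57 [350, -350, 300] [-0.79  0.2   0.13  1.49  0.    2.36]
3.14 [450, 0, 300] [ 0.    0.11  0.01  1.48  0.   -1.57]
3.14 [350, 350, 300] [ 0.79  0.2   0.13  1.49  0.   -0.79]
3.14 [350, -350, 300] [-0.79  0.2   0.13  1.49  0.   -2.36]
```

```bash
python3 - <<'E'
from h import *
import pickle
for i,p in enumerate(([500,200,330],[500,-200,330])):
    env.move_ptp(p,down(np.pi/2)); env.sleep(0.4)
    c=viewer.calibration("wrist"); im,d=viewer.grab_frame("wrist")
    cv2.imwrite(f"pics/w{i}.png",im[:,:,::-1]); pickle.dump((c,im,d),open(f"w{i}.pkl","wb"))
    print(np.round(c["cam_to_world"],3).tolist(), env.read_state()["t"],env.read_state()["eef_pos"])
E
```

```text
[[-0.001, -0.964, -0.267, 431.807], [1.0, -0.001, -0.001, 200.937], [0.001, -0.267, 0.964, 472.682], [0.0, 0.0, 0.0, 1.0]] 2.1 [499.93823682 200.14694795 329.99739145]
[[-0.001, -0.964, -0.267, 432.038], [1.0, -0.001, -0.001, -199.031], [0.001, -0.267, 0.964, 472.698], [0.0, 0.0, 0.0, 1.0]] 4.0333 [ 500.06094703 -199.80402929  329.98716633]
```

View pics/w0.png

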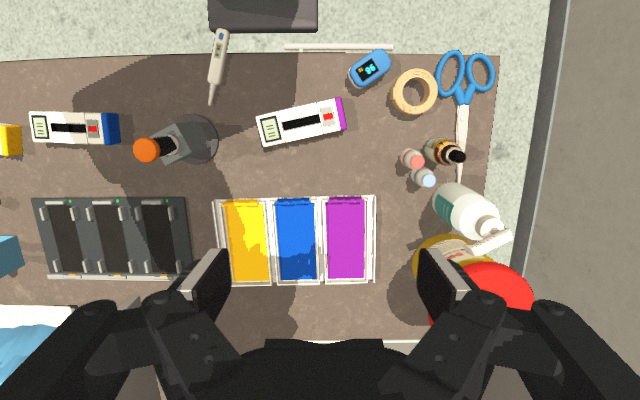

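View pics/w1.png

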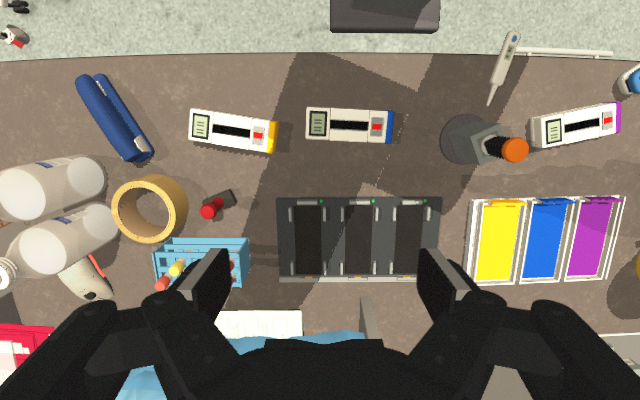

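Wrist views (up = −x, right = +y): all recorders lie along y, purple at (301,122) in w0, blue (350,125) and yellow (233,130) in w1. The dock spans (277–440, 197–282) in w1, the rack (214–375, 197–287) in w0, and the orange knob is at (513,149) in w1.

```bash
cat >> h.py <<'E'
HUE={"blue":(100,118),"yellow":(18,32),"purple":(135,160)}
def capmask(im,col):
    h=cv2.cvtColor(im,cv2.COLOR_RGB2HSV); lo,hi=HUE[col]
    return (h[...,0]>=lo)&(h[...,0]<=hi)&(h[...,1]>120)&(h[...,2]>60)
def rect(P2):  # minAreaRect -> centre, long, short, angle of long axis
    (c,(w,h),a)=cv2.minAreaRect(P2.astype(np.float32)); a=np.radians(a)
    return (np.array(c),w,h,a) if w>h else (np.array(c),h,w,a+np.pi/2)
def recorders(cal,im,d,zf=28):
    """recorders with face at height zf: {col:(centre xy, yaw of +x, L, W)}"""
    P=cloud(cal,d); m=(d>0)&(abs(P[...,2]-zf)<5)
    m=cv2.morphologyEx(m.astype(np.uint8),cv2.MORPH_OPEN,np.ones((3,3)))
    m=cv2.morphologyEx(m,cv2.MORPH_CLOSE,np.ones((9,9)))
    n,lab,st,_=cv2.connectedComponentsWithStats(m); out={}
    for i in range(1,n):
        if st[i,4]<400: continue
        v,u=np.nonzero(lab==i); Q=onplane(cal,np.c_[u,v],zf)[:,:2]; c,L,W,a=rect(Q)
        if not(105<L<135 and 36<W<60): continue
        for col in HUE:
            k=capmask(im,col)&(lab==i)
            vv,uu=np.nonzero(k)
            if len(uu)<20: continue
            e=np.median(onplane(cal,np.c_[uu,vv],zf)[:,:2],0)-c
            if np.hypot(*e)<35: continue
            if e@[np.cos(a),np.sin(a)]<0: a+=np.pi
            out[col]=(c.round(1),round((a+np.pi)%(2*np.pi)-np.pi,3),round(L,1),round(W,1))
    return out
E
python3 - <<'E'
from h import *
import pickle
for i in (0,1):
    c,im,d=pickle.load(open(f"w{i}.pkl","rb")); P=cloud(c,d)
    print("recs",recorders(c,im,d))
    def reg(u0,v0,u1,v1,z0,z1):
        Q=P[v0:v1,u0:u1].reshape(-1,3); Q=Q[(Q[:,2]>z0)&(Q[:,2]<z1)]
        print(len(Q),rect(Q[:,:2])); return Q
    print("table z",np.median(P[165:180,230:240,2]))
    if i==0: 
        reg(200,185,385,300,8,40)
        for col in HUE:
            k=capmask(im,col); k[:190]=0;k[300:]=0;k[:,:200]=0;k[:,380:]=0
            v,u=np.nonzero(k); print(col,rect(onplane(c,np.c_[u,v],9)[:,:2]))
        reg(20,185,200,290,3.5,22)
    else: reg(260,185,455,290,3.5,22); reg(260,185,455,290,11,22)
    for z,w in ((140,"knob"),):
        h=cv2.cvtColor(im,cv2.COLOR_RGB2HSV); k=(h[...,0]>3)&(h[...,0]<16)&(h[...,1]>150)&(h[...,2]>120)&(P[...,2]>125)&(P[...,2]<150)
        Q=P[k]; print("knob",len(Q),Q.mean(0) if len(Q) else 0, Q[Q[:,2]>136].mean(0))
    k=(abs(P[...,2]-80)<4); Q=P[k]; Q=Q[np.hypot(Q[:,0]-465,Q[:,1]-0)<45]; print("block",len(Q),rect(Q[:,:2]))
E
```

```text
recs {'purple': (array([446. , 169.9]), np.float64(1.789), 120.5, 45.2), 'blue': (array([ 449.8, -161.3]), np.float64(1.52), 122.4, 44.3)}
table z 0.32174579814378035
11654 (array([629.74139404, 158.04873657]), 250.16912841796875, 147.3326416015625, np.float64(1.59901215860142))
blue (array([627.85754395, 157.31607056]), 138.76795959472656, 59.83843231201172, np.float64(0.03345290896183985))
yellow (array([630.08740234,  78.07820129]), 140.95578002929688, 64.0516586303711, np.float64(0.04441230162605809))
purple (array([625.60864258, 234.90939331]), 137.78604125976562, 57.87665557861328, np.float64(0.035767734823120526))
12038 (array([ 630.859375  , -168.39016724]), 307.526611328125, 143.12030029296875, np.float64(1.5796863704713122))
knob 543 [475.39277716  27.48853087 138.62925597] [469.76007294  10.59993238 139.40475496]
block 637 (array([470.30569458,   9.02729607]), 42.35236358642578, 40.01877975463867, np.float64(2.0064094198515896))
recs {'purple': (array([445.3, 167.7]), np.float64(1.786), 122.3, 45.4), 'blue': (array([ 449.8, -163.7]), np.float64(1.524), 120.6, 44.3), 'yellow': (array([ 457.4, -326.3]), np.float64(1.407), 119.7, 45.3)}
table z 0.129388385349813
13003 (array([ 628.23803711, -140.70558167]), 264.6661376953125, 145.82301330566406, np.float64(1.5805189287235306))
1460 (array([ 631.01086426, -153.78961182]), 235.91265869140625, 140.8043975830078, np.float64(1.5747160265842213))
knob 527 [469.35722188   6.45489625 139.22442067] [469.47104292   7.08740154 139.65661064]
block 618 (array([470.17852783,   8.39921188]), 41.075584411621094, 40.538551330566406, np.float64(0.4176777683794452))
```

```bash
cat >> h.py <<'E'
def tx(yaw): return np.array([np.sin(yaw),-np.cos(yaw)])   # tool x in world xy for down(yaw)
def wrist(name=None):
    env.sleep(0.3); c=viewer.calibration("wrist"); im,d=viewer.grab_frame("wrist")
    if name: cv2.imwrite(f"pics/{name}.png",im[:,:,::-1])
    return c,im,d
def wrap(a,lo=-np.pi/2): return (a-lo)%np.pi+lo
def look(col,xy,yaw,z=230,zf=28):
    """view recorder with the tool yawed for its grasp; returns (centre, grasp yaw, raw)"""
    g=wrap(yaw+np.pi/2,-0.9)
    p=np.array(xy)+20*tx(g); env.move_ptp([*p,z],down(g))
    r=recorders(*wrist(),zf=zf).get(col)
    return r
E
python3 - <<'E'
from h import *
env.move_ptp([560,-154,330],down(np.pi/2)); c,im,d=wrist("dock")
P=cloud(c,d); R=(abs(P[...,0]-631)<90)&(abs(P[...,1]+154)<145)
for z0,z1 in ((3,25),(10,20)):
    m=cv2.morphologyEx(((P[...,2]>z0)&(P[...,2]<z1)&R).astype(np.uint8),cv2.MORPH_OPEN,np.ones((2,2)))
    n,l,s,_=cv2.connectedComponentsWithStats(m); 
    m=np.isin(l,[i for i in range(1,n) if s[i,4]>15])
    Q=P[m]; print(len(Q),rect(Q[:,:2]))
# slab by onplane of pixel mask
v,u=np.nonzero((P[...,2]>3)&(P[...,2]<10)&R); Q=onplane(c,np.c_[u,v],6)[:,:2]
print(np.percentile(Q,[1,50,99],axis=0))
r=look("purple",[446,169],1.787); print(r,env.read_state()["t"])
r=look("purple",r[0],r[1]); print(r,env.read_state()["t"])
E
```

```text
14856 (array([ 599.83605957, -141.80180359]), 264.9224853515625, 216.97140502929688, np.float64(1.5744935158341047))
1795 (array([ 599.83605957, -141.80180359]), 264.9224853515625, 216.97140502929688, np.float64(1.5744935158341047))
[[ 559.61003584 -270.16464129]
 [ 622.92647642 -143.92815546]
 [ 690.9349274   -17.44909434]]
(array([445.5, 170.1]), np.float64(1.776), 118.8, 44.3) 6.8333
(array([445.4, 170.4]), np.float64(1.792), 119.1, 44.2) 7.4333
```

View pics/dock.png

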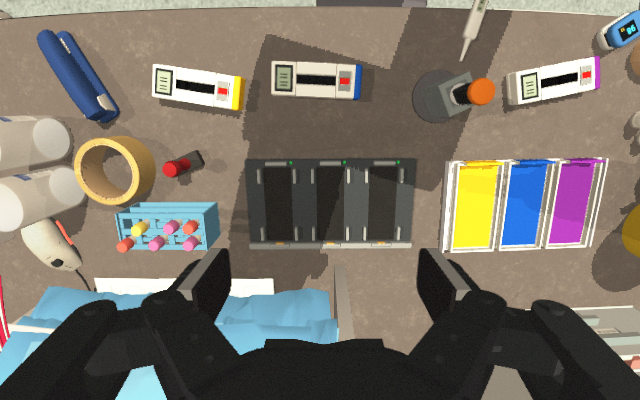

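The dock view shows three black nests at about columns 265–293, 317–344 and 369–397, rows 168–240. They are bounded by grey stubs and end walls.

```bash
cat > dk.py <<'E'
from h import *
im=cv2.imread("pics/dock.png"); g=im.max(2)
print(g[205,240:425].tolist()); print(g[150:255,331].tolist()); print(g[150:255,279].tolist())
E
python3 dk.py; python3 - <<'E'
from h import *
im=cv2.imread("pics/dock.png")[150:255,235:430]
cv2.imwrite("pics/dockc.png",cv2.resize(im,None,fx=4,fy=4,interpolation=cv2.INTER_NEAREST))
E
```

```text
[99, 99, 99, 99, 94, 103, 103, 79, 63, 58, 63, 60, 62, 61, 61, 60, 57, 64, 59, 62, 62, 60, 59, 60, 61, 40, 42, 37, 41, 44, 42, 42, 35, 38, 38, 36, 39, 38, 44, 34, 35, 42, 40, 41, 38, 39, 38, 40, 43, 43, 35, 42, 50, 62, 58, 62, 62, 60, 63, 58, 61, 61, 63, 61, 59, 59, 59, 62, 59, 61, 59, 62, 63, 59, 60, 63, 57, 45, 41, 43, 36, 40, 40, 42, 39, 39, 41, 40, 37, 37, 41, 33, 36, 41, 36, 62, 62, 59, 62, 61, 63, 62, 65, 64, 91, 89, 93, 93, 92, 92, 92, 92, 91, 92, 91, 93, 90, 92, 89, 92, 91, 92, 93, 91, 91, 89, 92, 92, 75, 57, 60, 59, 56, 55, 60, 59, 58, 57, 63, 57, 63, 58, 56, 59, 60, 60, 60, 62, 60, 59, 60, 59, 59, 60, 65, 69, 92, 91, 91, 89, 93, 92, 93, 96, 93, 94, 92, 94, 92, 93, 90, 92, 93, 113, 144, 155, 156, 159, 159, 159, 166, 169, 164, 162, 161]
[103, 98, 103, 97, 95, 96, 97, 99, 83, 55, 73, 110, 140, 148, 136, 98, 49, 39, 42, 46, 42, 38, 36, 42, 42, 41, 44, 42, 41, 40, 38, 39, 40, 41, 40, 38, 45, 40, 42, 38, 39, 37, 39, 41, 38, 35, 40, 40, 42, 36, 37, 34, 38, 37, 38, 33, 39, 32, 34, 41, 37, 39, 41, 38, 40, 38, 49, 62, 61, 58, 61, 60, 63, 59, 62, 65, 61, 61, 62, 61, 58, 61, 61, 61, 62, 62, 59, 59, 61, 64, 82, 113, 171, 243, 242, 216, 203, 203, 180, 154, 151, 154, 152, 152, 153]
[111, 105, 105, 103, 99, 101, 102, 103, 80, 56, 63, 82, 120, 144, 140, 112, 70, 49, 41, 41, 44, 39, 38, 42, 39, 38, 44, 45, 39, 36, 41, 41, 40, 41, 36, 42, 43, 39, 40, 40, 43, 40, 41, 38, 46, 41, 34, 37, 38, 41, 35, 38, 39, 37, 41, 34, 33, 43, 37, 43, 38, 44, 40, 38, 42, 34, 39, 40, 39, 37, 38, 43, 40, 42, 41, 41, 38, 40, 41, 40, 42, 40, 43, 39, 38, 35, 40, 42, 40, 43, 49, 71, 127, 187, 168, 142, 141, 130, 129, 111, 100, 100, 97, 102, 104]
```

View pics/dockc.png

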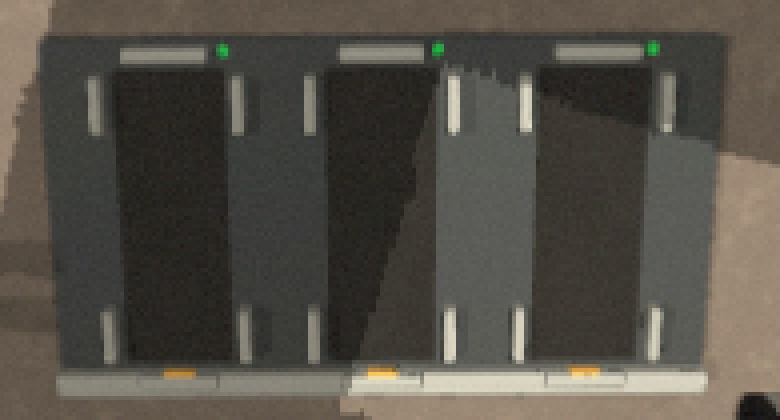

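```bash
cat > dk.py <<'E'
from h import *
im=cv2.imread("pics/dock.png"); c=viewer.calibration("wrist")
# rebuild calibration of that view: tool pose (560,-154,330), yaw pi/2
T=np.array([[-.001,-.964,-.267,492.0],[1,-.001,-.001,-153.1],[.001,-.267,.964,472.7],[0,0,0,1]]); c["cam_to_world"]=T
S={"L":[(95,104),(238,103),(110,335),(245,335)],"M":[(310,103),(454,104),(315,335),(450,333)],"R":[(526,103),(667,102),(518,334),(655,333)]}
for k,p in S.items():
    Q=onplane(c,np.array(p)/4-.375+[235,150],15)[:,:2]; print(k,Q.round(1).tolist(),Q.mean(0).round(1))
for p,z in [((41,38),6),((727,38),6),((55,368),6),((706,368),6),((163,56),15),((382,54),15),((599,52),15)]: print(p,onplane(c,np.array([p])/4-.375+[235,150],z)[0].round(1))
E
python3 dk.py
```

```text
L [[583.0, -248.9], [582.7, -196.0], [674.4, -248.0], [674.2, -195.5]] [ 628.6 -222.1]
M [[582.7, -169.5], [583.0, -116.4], [674.2, -168.3], [673.3, -116.0]] [ 628.3 -142.5]
R [[582.6, -89.8], [582.1, -37.6], [673.8, -89.5], [673.4, -36.1]] [628.  -63.2]
(41, 38) [ 559.8 -269.7    6. ]
(727, 38) [559.5 -14.4   6. ]
(55, 368) [ 692.2 -272.7    6. ]
(706, 368) [692.1 -12.2   6. ]
(163, 56) [ 565.2 -223.1   15. ]
(382, 54) [ 564.5 -143.1   15. ]
(599, 52) [563.6 -63.8  15. ]
```

```bash
cat >> h.py <<'E'
def T(): return round(env.read_state()["t"],1)
def grasp(xy,g,zb,op=75,force=40,clear=60):
    """open, go above, lower onto a recorder whose underside is at zb, grip"""
    q=down(g); eoat.command_gripper(op)
    env.move_ptp([*xy,zb+clear+9],q); hit=env.servo_line([*xy,zb+9],velocity=120,threshold=12)
    eoat.command_gripper(30,force); s=env.read_state()
    print("grasp",hit,s["eef_pos"].round(1),"w",round(s["width"],1),"F",round(s["gripper_force"],1))
E
python3 - <<'E'
from h import *
g=1.79-np.pi/2; p=np.array([445.4,170.3])
grasp(p,g,0); s=env.read_state(); e=s["eef_pos"][:2]
eoat.command_gripper(75); env.servo_line([*e,80],velocity=200)
r=look("purple",p,1.79); print(r,(r[0]-e)@np.c_[tx(g),[np.cos(g),np.sin(g)]],T())
# dock view at same height style, yaw pi/2 : stub/orange
E
```

```text
grasp False [445.9 170.5   9.9] w 43.3 F 40.2
(array([445.7, 170.8]), np.float64(1.787), 118.3, 44.2) [-0.33096772 -0.14147646] 11.4
```

```bash
cat >> h.py <<'E'
NEST={"purple":(630,-63),"blue":(630,-142.5),"yellow":(630,-222)}
DY=0.004
def seat(col):
    q=down(np.pi/2+DY); x,y=NEST[col]; zs=6+9
    env.move_ptp([x,y,90],q)
    env.servo_line([x,y,zs+13],velocity=150)
    for dx,dy in [(0,0),(2,0),(-2,0),(0,1.5),(0,-1.5),(2,1.5),(-2,1.5),(2,-1.5),(-2,-1.5),(4,0),(-4,0)]:
        env.servo_line([x+dx,y+dy,zs+13],velocity=60)
        hit=env.servo_line([x+dx,y+dy,zs-1],velocity=25,threshold=6); s=env.read_state()
        print("seat",dx,dy,hit,s["eef_pos"].round(1),s["wrist_force"].round(1))
        if s["eef_pos"][2]<zs+3: break
    eoat.command_gripper(58); env.servo_line([x+dx,y+dy,90],velocity=200); print(T())
E
python3 - <<'E'
from h import *
g=1.787-np.pi/2; p=np.array([445.6,170.6])
grasp(p,g,0); env.servo_line([*p,200]); print(env.read_state()["width"])
q=np.array([630,-63]); env.move_ptp([*q,200],down(np.pi/2+DY)); seat("purple")
env.move_ptp([560,-60,230],down(np.pi/2)); c,im,d=wrist("seat1"); print(recorders(c,im,d,zf=34),T())
E
```

```text
grasp False [446.2 170.8   9.9] w 43.0 F 40.2
43.16068589373624
seat 0 0 True [630.  -63.1  22.6] [ 0.1 -0.8  3.4]
seat 2 0 True [631.7 -63.   21.4] [-0.4 -1.2  3.7]
seat -2 0 True [628.3 -63.   16.8] [ 1.5 -0.2  4.6]
20.2
{'purple': (array([628.9, -62.1]), np.float64(-3.138), 119.5, 43.8)} 21.2
```

View pics/seat1.png

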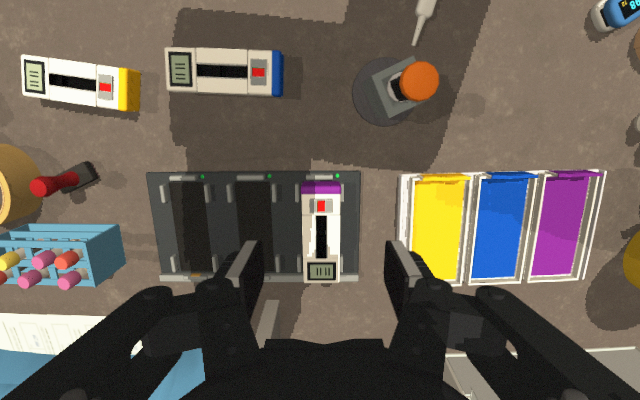

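Purple sits in the right nest at (320,230); blue and yellow have not been disturbed.

```bash
sed -i 's/(630,/(628.3,/g' h.py; python3 - <<'E'
from h import *
for col,xy,yaw in (("blue",(449.8,-162.5),1.522),("yellow",(457.4,-325),1.407)):
    r=look(col,xy,yaw); print(col,r)
    if r is None: break
    p=r[0]; g=wrap(r[1]-np.pi/2,-0.9)
    grasp(p,g,0); env.servo_line([*p,120]); env.move_ptp([*NEST[col],120],down(np.pi/2+DY)); seat(col)
env.move_ptp([560,-142,280],down(np.pi/2)); c,im,d=wrist("seat2"); R=recorders(c,im,d,zf=34); print(R,T())
P=cloud(c,d)
for k,v in R.items():
    Q=P[(abs(P[...,0]-v[0][0])<50)&(abs(P[...,1]-v[0][1])<18)]; Q=Q[Q[:,2]>25]; print(k,np.median(Q[Q[:,0]<v[0][0]-30,2]),np.median(Q[Q[:,0]>v[0][0]+30,2]))
E
```

```text
blue (array([ 449.8, -163.2]), np.float64(1.523), 118.7, 44.3)
grasp False [ 450.3 -163.4    9.9] w 43.1 F 40.3
seat 0 0 True [ 628.4 -143.    15.9] [ 0.1 -0.1  7.9]
29.5
yellow (array([ 457.2, -326.5]), np.float64(1.409), 118.8, 44.3)
grasp False [ 457.7 -326.9   10. ] w 43.2 F 40.9
seat 0 0 True [ 628.8 -222.2   24.6] [-0.5  0.3  7.4]
seat 2 0 True [ 630.4 -222.    24.7] [-1.8  0.3  7.1]
seat -2 0 True [ 626.4 -222.    24.7] [-0.9 -0.1  7.6]
seat 0 1.5 True [ 628.4 -220.6   24.6] [-0.8 -1.   3.7]
seat 0 -1.5 True [ 628.  -223.2   15.7] [-0.3  1.9  5.1]
39.9
{'blue': (array([ 627.6, -142.4]), np.float64(-3.141), 119.5, 44.1), 'yellow': (array([ 628.3, -221.9]), np.float64(3.141), 118.4, 44.7), 'purple': (array([629.1, -62.8]), np.float64(-3.126), 119.8, 44.6)} 41.1
blue 34.620678526782854 34.491643535750825
yellow 34.686395770775476 34.52285448408941
purple 34.71414799126728 34.6516900488011
```

View pics/seat2.png

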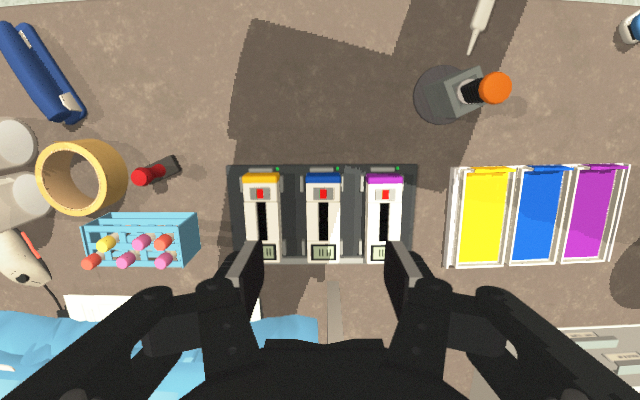

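All three recorders are seated, with their face depth uniform at 34.6 mm. Next is the probe, whose knob is at (495,88).

```bash
python3 - <<'E'
from h import *
g=0.42; p=np.array([470,8.5])+30*tx(g); eoat.command_gripper(70)
env.move_ptp([*p,290],down(g)); c,im,d=wrist("stand"); P=cloud(c,d)
R=np.hypot(P[...,0]-470,P[...,1]-8.5)<40
def mr(m,z):
    m=cv2.morphologyEx(m.astype(np.uint8),cv2.MORPH_OPEN,np.ones((3,3)))
    v,u=np.nonzero(m); return len(u),rect(onplane(c,np.c_[u,v],z)[:,:2])
print("knob",mr(R&(abs(P[...,2]-140)<3),140)); print("block",mr(R&(abs(P[...,2]-80)<4),80),T())
E
```

```text
knob (622, (array([469.6015625 ,   9.23918343]), 25.103073120117188, 25.004281997680664, np.float64(0.42049895479070704)))
block (583, (array([469.62469482,   9.20610809]), 39.25939178466797, 38.65095901489258, np.float64(0.42093674518440244))) 42.9
```

View pics/stand.png

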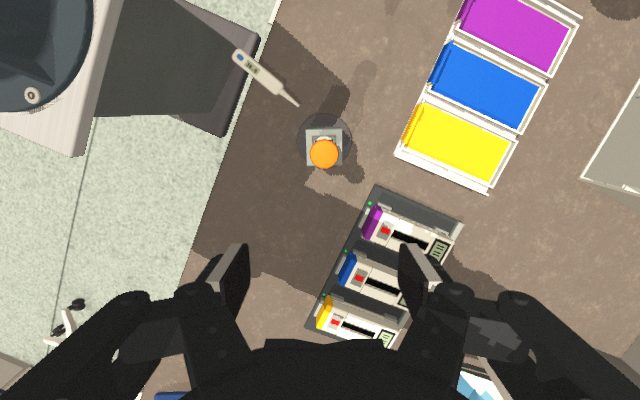

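```bash
cat > gr.py <<'E'
from h import *
im=cv2.imread("pics/seat2.png"); c=viewer.calibration("wrist")
c["cam_to_world"]=np.array([[-.001,-.964,-.267,492.0],[1,-.001,-.001,-141.1],[.001,-.267,.964,422.7],[0,0,0,1]])
g=im.max(2)
for n,(u0,u1) in {"yellow":(245,280),"blue":(307,340),"purple":(367,402)}.items():
    m=np.zeros_like(g); m[185:246,u0:u1]=(g[185:246,u0:u1]<70)
    k,l,s,ce=cv2.connectedComponentsWithStats(m); i=1+np.argmax(s[1:,4]); x,y,w,h=s[i,:4]
    A=onplane(c,[(x-.5,y+h/2-.5),(x+w-.5,y+h/2-.5)],34); B=onplane(c,[(x+w/2-.5,y-.5),(x+w/2-.5,y+h-.5)],34)
    print(n,s[i],"y",A[:,1].round(1),A[:,1].mean().round(1),"x",B[:,0].round(1),B[:,0].mean().round(1))
E
python3 gr.py
python3 - <<'E'
from h import *
q=down(0.4207); p=[469.6,9.2]
env.move_ptp([*p,190],q); hit=env.servo_line([*p,87],velocity=100,threshold=10)
eoat.command_gripper(5,60); s=env.read_state(); print(hit,s["eef_pos"],s["width"],s["gripper_force"],s["wrist_force"])
env.servo_line([*p,215],velocity=120); env.sleep(.2); s=env.read_state(); print(s["eef_pos"],s["width"],s["wrist_force"],T())
E
```

```text
yellow [255 203  21  43 340] y [-231.1 -203.5] -217.3 x [604.4 664.2] 634.3
blue [319 203   9  37 331] y [-147.2 -135.5] -141.4 x [604.4 655.4] 629.9
purple [380 204  13  42 314] y [-67.4 -50.3] -58.8 x [605.6 664.1] 634.9
False [469.81910691   9.21357105  87.2679733 ] 22.23512999188603 57.093554735183716 [ 0.21854321 -0.95604906  5.5113797 ]
[469.37443458   9.21098479 214.56693089] 22.432242948965293 [ 0.04349569  0.75541945 -0.43218272] 46.6
```

Grip width reads 22 mm rather than 18, so I'll check with the side/scene cameras.

```bash
python3 - <<'E'
from h import *
c,im,d=wrist(); a=cv2.resize(im[150:400,180:480],(600,500)); 
s,_=viewer.grab_frame("scene"); P=project(viewer.calibration("scene"),[469,9,180])[0].astype(int); print(P)
b=cv2.resize(s[max(P[1]-75,0):P[1]+75,P[0]-60:P[0]+60],None,fx=4,fy=4)
b=cv2.resize(b,(int(b.shape[1]*500/b.shape[0]),500))
cv2.imwrite("pics/probe1.png",cv2.resize(np.hstack([a[:,:,::-1],b[:,:,::-1]]),(800,400)))
E
```

```text
[290 163]
```

View pics/probe1.png

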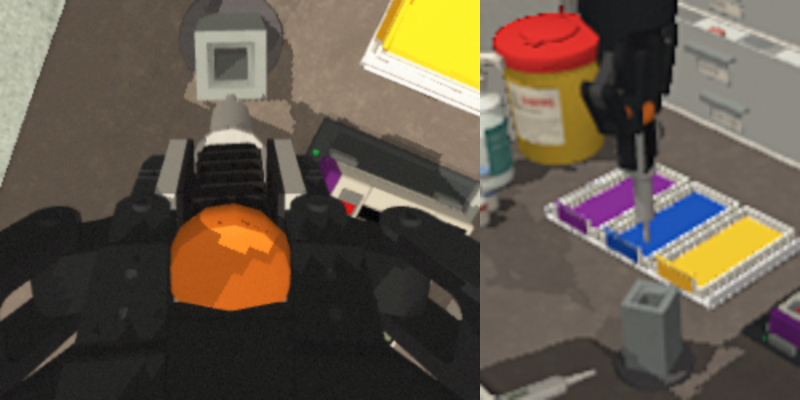

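The probe is lifted and vertical with the stand empty, but there are gaps beside the grip, so it may be rotated between the pads. I'll measure its face from depth in the tool frame.

```bash
cat > pr.py <<'E'
from h import *
s=env.read_state(); c,im,d=wrist(); P=cloud(c,d)-s["eef_pos"]
g=0.4207; x=P[...,:2]@tx(g); y=P[...,:2]@np.array([np.cos(g),np.sin(g)]); z=-P[...,2]
for z0,z1 in ((-36,-28),(-28,-20),(-20,-12),(-12,-4),(-4,2),(6,20),(20,45),(45,80)):
    m=(z>z0)&(z<z1)&(abs(y)<16)&(x>-5)&(x<25)&(d>0)
    if m.sum()<15: print(z0,m.sum()); continue
    b=[(k,round(float(np.median(x[m&(abs(y-k)<1)])),1)) for k in range(-14,15,2) if (m&(abs(y-k)<1)).sum()>3]
    print(z0,m.sum(),"ymed",np.median(y[m]).round(1),b)
E
python3 pr.py
```

```text
-36 48 ymed -9.4 [(-12, -2.8), (-10, -4.3), (12, -2.8)]
-28 52 ymed 11.1 [(-12, -0.2), (-10, -2.7), (12, -0.1)]
-20 79 ymed 11.2 [(-12, -0.6), (12, 0.5)]
-12 50 ymed 11.2 [(-12, -1.9), (12, 1.5)]
-4 19 ymed 11.2 [(12, 2.7)]
6 0
20 74 ymed 5.6 [(-8, -0.6), (-6, -3.8), (6, -4.3), (8, -2.1)]
45 39 ymed 0.4 [(-6, -3.9), (-2, -1.0), (0, -1.8), (2, -1.1), (6, -4.2), (8, -1.5)]
```

```bash
sed -i 's/return np.array(\[np.sin(yaw),-np.cos(yaw)\])/return np.array([-np.sin(yaw),np.cos(yaw)])/; s/xy)+20\*tx/xy)-20*tx/' h.py; python3 pr.py
```

```text
-36 810 ymed -0.1 [(-14, 11.9), (-12, 11.6), (-10, 6.8), (-8, 7.5), (-6, 8.1), (-4, 8.3), (-2, 8.4), (0, 8.5), (2, 8.7), (4, 8.7), (6, 8.7), (8, 8.2), (12, 11.3), (14, 11.9)]
-28 722 ymed -0.5 [(-14, 11.9), (-12, 11.5), (-10, 7.1), (-8, 7.6), (-6, 8.1), (-4, 8.2), (-2, 8.4), (0, 8.4), (2, 8.6), (4, 8.8), (6, 8.5), (8, 8.1), (12, 10.1), (14, 11.9)]
-20 658 ymed -0.1 [(-14, 12.0), (-12, 10.1), (-10, 6.8), (-8, 7.6), (-6, 8.1), (-4, 8.2), (-2, 8.4), (0, 8.5), (2, 8.6), (4, 8.8), (6, 8.6), (8, 8.3), (12, 7.1), (14, 12.0)]
-12 507 ymed -0.1 [(-14, 12.0), (-12, 9.2), (-10, 7.2), (-8, 7.7), (-6, 8.1), (-4, 8.2), (-2, 8.3), (0, 8.5), (2, 8.6), (4, 8.6), (6, 8.7), (8, 8.5), (12, 8.4), (14, 12.0)]
-4 172 ymed 0.1 [(-14, 11.9), (-12, 10.3), (-8, 7.3), (-6, 8.1), (-4, 8.4), (-2, 8.3), (0, 8.4), (2, 8.5), (4, 8.6), (6, 8.6), (8, 8.4), (12, -0.8), (14, 11.7)]
6 20 ymed 3.1 [(-2, 11.5)]
20 316 ymed 0.3 [(-8, 0.4), (-6, 4.0), (-4, 6.0), (-2, 6.8), (0, 7.2), (2, 6.9), (4, 6.2), (6, 4.5), (8, 2.1)]
45 85 ymed 0.4 [(-6, 3.9), (-4, 6.1), (-2, 6.3), (0, 7.0), (2, 4.1), (4, 6.3), (6, 4.3), (8, 1.4)]
```

The grip is flush (about 3° rotation), centred and vertical, so it is usable. Restarting purple first, in small steps with force readings.

```bash
cat > rs.py <<'E'
from h import *
import sys
OFF=77.3; FL=29.0; GX={"purple":631.,"blue":629.9,"yellow":630.5}; GY={"purple":-62.7,"blue":-142.3,"yellow":-222.}
q=down(0.4207)
def F(n=4):
    a=[]
    for _ in range(n): a.append(env.read_state()["wrist_force"]); env.sleep(0.02)
    return np.mean(a,0)
def go(x,y,tip,v): env.servo_line([x,y,tip+OFF],velocity=v)
def restart(col,c=5):
    x0,y=GX[col],GY[col]; xs=x0-21
    env.move_ptp([xs,y,60+OFF],q); go(xs,y,FL+8,60); env.sleep(.2); b=F(8)
    go(xs,y,FL-c,30); env.sleep(.1); f=F()-b; print(col,"press",f.round(2),env.read_state()["eef_pos"].round(2))
    log=[]; found=None; x=xs
    while True:
        f=F(2)-b; log.append((round(x-x0,1),round(f[0],1),round(f[2],1)))
        if f[2]<1.0: found=x; break
        if x>x0+21.5: break
        x+=1; go(x,y,FL-c,12)
    print(log)
    if found is None: go(x,y,60,60); return False
    go(x,y,FL-11-7,10); env.sleep(.4); f=F()-b; print("push",x-x0,f.round(2),env.read_state()["eef_pos"].round(2))
    go(x,y,FL-11+5,20); go(x,y,60,80); print(T()); return True
if __name__=="__main__":
    for col in sys.argv[1:]: restart(col)
E
python3 rs.py purple
```

```text
purple press [-0.08 -0.06  2.98] [610.08 -62.71 101.5 ]
[(-21.0, np.float64(-0.5), np.float64(2.6)), (-20.0, np.float64(-1.2), np.float64(2.3)), (-19.0, np.float64(-0.7), np.float64(2.9)), (-18.0, np.float64(-0.9), np.float64(3.9)), (-17.0, np.float64(-0.7), np.float64(2.4)), (-16.0, np.float64(-0.8), np.float64(3.1)), (-15.0, np.float64(-1.0), np.float64(3.2)), (-14.0, np.float64(-0.4), np.float64(2.7)), (-13.0, np.float64(-0.8), np.float64(2.5)), (-12.0, np.float64(-1.7), np.float64(2.6)), (-11.0, np.float64(-1.0), np.float64(3.2)), (-10.0, np.float64(-0.4), np.float64(3.1)), (-9.0, np.float64(-0.5), np.float64(3.2)), (-8.0, np.float64(-0.1), np.float64(3.0)), (-7.0, np.float64(-1.3), np.float64(3.1)), (-6.0, np.float64(-0.4), np.float64(2.6)), (-5.0, np.float64(-0.1), np.float64(3.0)), (-4.0, np.float64(0.2), np.float64(-0.0))]
push -4.0 [ 0.18 -0.5   3.23] [627.   -62.7   88.28]
58.1
```

```bash
sed -i 's/    print(log)/    print(log[-3:])/' rs.py; python3 rs.py blue yellow; python3 - <<'E'
from h import *
env.move_ptp([500,-140,260],down(np.pi/2)); c,im,d=wrist("win"); print(T())
h=cv2.cvtColor(im,cv2.COLOR_RGB2HSV)
for n,y in (("yellow",-222),("blue",-142.3),("purple",-62.7)):
    P=project(c,[[590,y,34]])[0].astype(int); w=im[P[1]-14:P[1]+15,P[0]-12:P[0]+13]; hs=h[P[1]-14:P[1]+15,P[0]-12:P[0]+13]
    sat=(hs[...,1]>150)&(hs[...,2]>120); print(n,P,"green",(sat&(abs(hs[...,0].astype(int)-60)<20)).sum(),"red",(sat&((hs[...,0]<6)|(hs[...,0]>174))).sum())
E
```

```text
blue press [0.54 0.06 2.71] [ 608.98 -142.34  101.48]
[(-4.0, np.float64(-0.5), np.float64(3.0)), (-3.0, np.float64(-0.4), np.float64(2.4)), (-2.0, np.float64(0.1), np.float64(-0.3))]
push -2.0 [ 0.9  -0.63  2.83] [ 627.92 -142.27   88.31]
68.9
yellow press [-0.39 -0.16  2.16] [ 609.6  -222.07  101.53]
[(8.0, np.float64(-1.7), np.float64(2.2)), (9.0, np.float64(-1.9), np.float64(2.1)), (10.0, np.float64(-0.6), np.float64(-1.1))]
push 10.0 [-0.42  0.16  3.03] [ 640.5  -222.     88.34]
83.0
84.4
yellow [257 241] green 54 red 0
blue [321 241] green 0 red 0
purple [384 241] green 49 red 0
```

View pics/win.png

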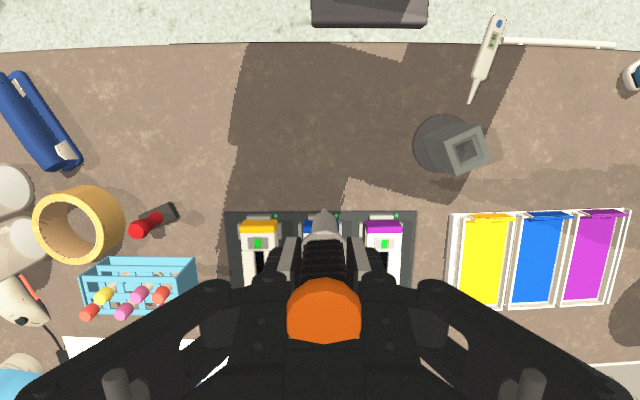

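Yellow and purple windows are green, at (257,243) and (384,242). Blue is hidden by the probe, so I'll view it from the side and then return the probe.

```bash
python3 - <<'E'
from h import *
env.move_ptp([480,-20,240],down(np.pi/2)); c,im,d=wrist()
h=cv2.cvtColor(im,cv2.COLOR_RGB2HSV); sat=(h[...,1]>150)&(h[...,2]>100)
G={}
for n,y in (("yellow",-222),("blue",-142.3),("purple",-62.7)):
    P=project(c,[[590,y,34]])[0].astype(int); s=np.s_[P[1]-14:P[1]+15,P[0]-14:P[0]+15]
    G[n]=((sat&(abs(h[...,0].astype(int)-60)<20))[s].sum(),(sat&((h[...,0]<6)|(h[...,0]>174)))[s].sum()); print(n,P,"green,red",G[n])
if G["blue"][0]>20:
    q=down(0.4207); p=[469.6,9.2]
    env.move_ptp([*p,215],q); env.sleep(.2); env.servo_line([*p,100],velocity=70,threshold=6); hit=env.servo_line([*p,87],velocity=30,threshold=6)
    s=env.read_state(); print(hit,s["eef_pos"],s["wrist_force"])
    eoat.command_gripper(60); env.servo_line([*p,200],velocity=150); env.move_ptp([*(np.array(p)-30*tx(.4207)),290],q)
    c,im,d=wrist("back"); P=cloud(c,d); m=(np.hypot(P[...,0]-470,P[...,1]-9)<40)&(abs(P[...,2]-140)<4)
    print("knob",m.sum(),P[m].mean(0) if m.any() else 0,T())
E
```

```text
yellow [159 262] green,red (np.int64(50), np.int64(0))
blue [223 262] green,red (np.int64(55), np.int64(0))
purple [288 263] green,red (np.int64(0), np.int64(0))
True [469.64392413   9.14137353  87.21307097] [-0.18752537 -0.22151989  6.6911996 ]
knob 649 [469.52263211   9.13847183 139.6427991 ] 91.0
```

Probe is back and standing, and all windows are green. Racking now.

```bash
python3 - <<'E'
from h import *
SL={"yellow":(631.5,79),"blue":(629.5,157.5),"purple":(627.5,235.5)}
env.move_ptp([560,-142,280],down(np.pi/2)); R=recorders(*wrist(),zf=34); print(R,T())
H=13; qd=down(np.pi/2+DY); qr=down(np.pi/2+0.03)
for col in ("purple","blue","yellow"):
    x,y=628.3,R[col][0][1]; eoat.command_gripper(60)
    env.move_ptp([x,y,100],qd); hit=env.servo_line([x,y,6+H],velocity=120,threshold=8); eoat.command_gripper(30,50)
    s=env.read_state(); print(col,hit,s["eef_pos"].round(1),round(s["width"],1),round(s["gripper_force"]))
    env.servo_line([x,y,120],velocity=200); w=env.read_state()["width"]
    X,Y=SL[col]; env.move_ptp([X,Y,120],qr); env.servo_line([X,Y,9+H+8],velocity=150)
    hit=env.servo_line([X,Y,9+H-0.5],velocity=25,threshold=5); s=env.read_state()
    print(" place",round(w,1),hit,s["eef_pos"].round(1),s["wrist_force"].round(1))
    eoat.command_gripper(58); env.servo_line([X,Y,120],velocity=200); print(T())
env.move_ptp([540,150,300],down(np.pi/2)); c,im,d=wrist("rack"); print(recorders(c,im,d,zf=37),T())
P=cloud(c,d)
for k,(X,Y) in SL.items():
    f=lambda a,b:np.median(P[(P[...,0]>X+a)&(P[...,0]<X+b)&(abs(P[...,1]-Y)<12)][:,2]).round(1); print(k,f(-58,-40),f(40,55))
E
```

```text
{'yellow': (array([ 627.9, -222.2]), np.float64(-3.131), 119.0, 44.8), 'blue': (array([ 627.3, -142.7]), np.float64(-3.128), 120.1, 44.2), 'purple': (array([628. , -62.7]), np.float64(-3.121), 118.6, 44.7)} 92.6
purple False [629.  -62.9  20.4] 42.7 52
 place 42.4 True [628.1 235.7  23.4] [-2.2 -0.1 10. ]
98.6
blue False [ 629.1 -142.9   20.3] 42.5 52
 place 42.6 True [630.2 157.7  23.3] [-2.1 -0.4  9.6]
105.2
yellow False [ 629.1 -222.9   20.4] 42.6 52
 place 42.4 True [632.2  79.1  23.5] [-2.2 -0.5 11.2]
111.8
{'blue': (array([628.3, 157.9]), np.float64(-3.123), 120.9, 44.0), 'purple': (array([626.9, 236.3]), np.float64(-3.101), 120.6, 44.4), 'yellow': (array([630.2,  80.4]), np.float64(-3.114), 121.1, 44.6)} 113.0
yellow 37.4 37.7
blue 37.5 37.5
purple 37.6 37.7
```

View pics/rack.png

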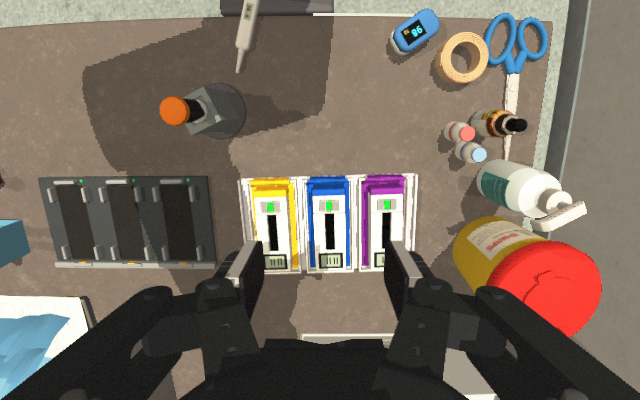

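All three recorders lie flat in their own colours with green windows at (270,207), (329,205) and (387,204). The probe stands in its stand and the bottle and vials are upright.

```bash
python3 -c "
from cell import env, viewer, eoat
print(env.hand_in())"
```

```text
the job is handed in; nothing more can be done
None
```

I seated and restarted all three recorders (every status window green) and laid each flat in the rack compartment of its own colour; the probe is back upright in its stand, I saw no bystanders knocked over, and I handed the job in at about 113 s.

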